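# Load the ribbon roll into the sprung holder

### The arm

A 6-joint arm with a two-finger parallel gripper is mounted at the origin on the work surface. World frame = base frame: x ahead of the robot, y to its left, z up, the work surface at z = 0. Lengths are in m, angles in rad, forces in N, time in s.
With the tool pointing down it reaches from about 0.4 to 0.825 m from the base axis. Payload 7 kg.
Tool frame: the origin (TCP) lies between the finger pads; the fingertips stand 25 mm ahead of it and the grasp point (between the pads) lies 6 mm ahead of it; z points along the fingers, y is the line along which they close (so a half turn about z gives the same grasp; the last joint's range is limited). The gripper opens to 85 mm and grips with 20 to 120 N. Pads are 22 mm wide; open, the fingers measure 114 mm over their backs; the gripper's body (76 mm by 85 mm) begins 54 mm behind the grasp point. The pads swing forward as they close: fully open they stand 13 mm farther back than shut.
Start: joints at [-1.019, 0.359, 0.012, 0, -1.224, -0.288], TCP at [0.176, -0.652, 0.256] pointing down, gripper open.
Joint ranges: [-3.07, 3.07], [-1.43, 2.12], [-1.02, 1.25], [-3.03, 1.67], [-3.05, -0], [-3.03, 3.03]. Speed limits (rad/s): [2.39, 2.39, 3.01, 3.14, 3.14, 3.14].

### API

Orientations are given as a 3x3 rotation matrix whose columns are the frame's x, y, z axes.
In Python, from workcell import r gives the robot as it stands.
- The arm moves only by the tool send_rows, never from a script. Its argument "commands" is a list of rows, each an object of numbers: "dx", "dy", "dz": the shift along the tool's x, y, z in mm; "wx", "wy", "wz": the turn, a rotation vector about the tool's x, y, z in degrees. A call has 1 to 5 rows; each row is the pose to reach, as a shift and turn from the pose commanded when the call began, along the tool's axes at that moment; what a row does not reach only later rows make up. A row lasts 1/12 s, in which the tool goes at most 41.7 mm and 7.16 degrees, less where a joint would pass 70% of its speed; a pose out of reach is approached as far as the arm can. A call with a gripper value outside its range is refused whole. "hand" is the finger opening in mm, from 0 to 85.4, set as the call begins (left out, the last holds). The fingers move at their own pace and stop on an object; "newtons" is the grip in N (left out, the last holds). Time passes only in rows, so rows that repeat a pose let the fingers close. It gives the time, the measured TCP pose, the force, the opening and the grip force at its end, in the units of the state.
- r.read_state(): the state, without advancing time (a new reading comes with each control period).
- r.camera(name): name is "scene" or "top"; returns the picture (384x512x3 uint8, blue, green, red); there is no depth.
- r.calibration(name): a dict with "fx", "fy", "cx", "cy" (pixels), "R" (3x3) and "t" (3): a world point X has camera coordinates R X + t. Camera axes: x right, y down, z forward; pixel columns grow to the right and rows downward; lengths in m; the calibration is good to about 2 mm. A picture is of the moment at which its call begins. calibration takes no time and is no camera call.
- r.hand_in(): hands the job in; it is judged then, once.
Trained networks look in the newest picture that a camera, given by its name, has taken for a name from the list of things; names that differ only in an ending like _2 or _b are one class to them, and where a whole thing is asked for, a point or a joint stands for the part that bears it (a point fixed in the world has none). Each returns a list of dicts, best first, with "score" (0 to 1); they miss things now and then, are a little off and sometimes report something else, mostly with a low value. They report only what shows in the picture. A call takes as long as a camera call. They do not tell look-alikes from the thing itself.
- r.spot_in(camera, name): "rect" ([left, top, right, bottom] in pixels, round what is visible of it).
- r.trace(camera, name): "pixels" (384x512 bool, what is visible of it) and "rect" ([left, top, right, bottom] in pixels, round what is visible of it).
The state is a dict: "time_s": time; "joint_positions": joint angles; "dq": joint speeds; "tau": joint torques, N m; "eef_pos": TCP position; "ee_rot": TCP orientation; "ft_force": force on the tool from outside, world axes, zero at the start; "wrist_torque": the same for the moment, N m; "opening": finger opening in m; "finger_force": force on a finger pad.
Only numpy, scipy, OpenCV 4.12 (cv2) and the standard library are available. Lean on these libraries where they do the work, as an engineer would, in place of code of your own. Each camera call takes 0.05 s, during which the arm holds its last target. There are 200 camera calls.

### The job

Take the full-width ribbon roll (the long black roll with a core stub sticking out of both ends) from the rack and load it into the holder. First push one core stub against the tall spring plate with the roll still raised, then press the other stub down between the two rollers until the roll is held level, fully home, and let go of it.

Things in the scene. Friction and masses are not known exactly. Their poses are not given: they have to be found in the camera images.
- ribbon_roll: Black ribbon 44 mm in diameter, 90 mm long, on a brown core 20 x 138 mm (24 mm stubs). Origin at its middle; x is its axis, ends alike. 0.2 kg. Lies level on two white rack bars, axis 40 mm above the table; the 38 mm between the bars is free for fingers down to 6 mm above the table. In the same rack, places 85 mm apart, not to be used: a shorter roll (52 mm ribbon) and a bare core.
- holder: Fixed, white base 8 mm thick. Origin on the table under the loaded roll's middle; x is that roll's axis, spring plate at -x, catch at +x. V rests for the stubs at x -72..-62 and 45..51 mm. Catch: two white sprung rollers, 12 mm thick, at x 54..68, y -11 and 11, tops 64 mm up; they part at 6 N on the stub and close over it. Black housing 85 mm high at y 95..170, spring block 80 mm high at x -110.
- seat (a point): Middle of the loaded roll, 46 mm above the table; axes as the holder's. A level roll 90 mm up clears all but the spring plate and housing; there, with its middle 10 mm to +x of this point, its stub faces the plate. The V rest at +x stops the ribbon's end face, so the roll goes down only with its middle 1 to 16 mm to -x; let go, it is slid back to this point by the spring.
- plunger (a joint): Travel of the spring plate in m: 0 at rest, up to 0.022 as it is pushed to the holder's -x; about 0.005 with the roll loaded. Steel plate 13 mm wide, from 41 to 98 mm above the table, its face at x = -64 mm of the holder at rest. It needs 3 N to start and 0.2 N more per mm.
Mind the look-alikes: they are no part of the job. What is shaped like the ribbon_roll but red is not meant.

How it is judged:
On the way:
1. the roll, still at least 10 mm above its loaded height, pushes the spring plate in by more than 3 mm (value of joint plunger above 0.003 m and z of ribbon_roll in the frame of seat above 0.01 m and contact force between ribbon_roll and holder above 0.5 N), for 0.1 s.
At the end, for the whole second after the job is handed in: The roll is at rest in the holder, level and in line with it within 0.12 rad, its middle within 15 mm of the seat sideways and lengthways and from 6 mm below to 4 mm above it (so the stub is under the rollers), the spring plate kept pressed by more than 2 mm (value of joint plunger above 0.002 m and horizontal distance between ribbon_roll and seat below 0.015 m and z of ribbon_roll in the frame of seat between -0.006 and 0.004 m and angle between the x axis of ribbon_roll and the x axis of seat, either way round below 0.12 rad and linear speed of ribbon_roll below 0.02 m/s); the robot touches nothing.
It also fails if it takes over 45 s, if anything falls off the work surface, if the arm or the gripper's body presses on something with over 40 N, if the wrist force passes 120 N, or if a joint passes its speed limit or range.

## Working session

There is one attempt and no reset: what is moved stays moved. The work goes in short steps, Python scripts to look and compute and a tool call to move; the robot and the scene stay as the last step left them, time stands still between calls to the robot, and variables do not carry over. Pictures are saved under pics/ and viewed, at most 10 in all, crops included, and the job is handed in when it is done.

Besides the shell and the picture viewer there is one more tool, called after ">>>" as name(argument=value, ...) on one line, values as JSON. send_rows: Moves the arm, as the interface text tells. Its arguments: {"type":"object","properties":{"commands":{"type":"array"},"hand":{"type":"number"},"newtons":{"type":"number"}},"required":["commands"]}

```bash
mkdir -p pics
python3 - <<'E'
from workcell import r
import cv2,numpy as np
for c in("scene","top"):
    im=r.camera(c); cv2.imwrite(f"pics/{c}1.png",im)
    k=r.calibration(c); print(c,{a:np.round(k[a],3).tolist() for a in k})
    for n in("ribbon_roll","holder","plunger"):
        for d in r.trace(c,n)[:4]:
            ys,xs=np.nonzero(d["pixels"]); print(n,round(d["score"],2),d["rect"],xs.mean().round(1),ys.mean().round(1),cv2.minAreaRect(np.c_[xs,ys].astype(np.float32)))
s=r.read_state();print(s["time_s"],s["eef_pos"],np.round(s["ee_rot"],3).tolist())
E
ls
```

```text
scene {'fx': 355.189, 'fy': 355.189, 'cx': 253.144, 'cy': 193.583, 'R': [[0.784, 0.62, -0.008], [0.466, -0.597, -0.653], [-0.409, 0.508, -0.758]], 't': [-0.378, -0.214, 1.175]}
ribbon_roll 0.82 [222.3, 199.7, 263.8, 240.0] 242.4 217.9 ((242.25003051757812, 217.75003051757812), (52.32590103149414, 17.677669525146484), 45.0)
ribbon_roll 0.8 [159.0, 178.4, 199.7, 202.1] 178.7 192.1 ((178.50001525878906, 192.0), (47.404640197753906, 15.652474403381348), 26.56505012512207)
ribbon_roll 0.71 [192.8, 303.7, 256.6, 350.4] 224.2 327.1 ((224.34002685546875, 327.1199951171875), (22.600000381469727, 71.19999694824219), 53.13010025024414)
ribbon_roll 0.58 [272.5, 245.9, 294.5, 305.8] 284.8 275.1 ((285.07647705078125, 275.505859375), (20.784751892089844, 59.439788818359375), 4.39870548248291)
holder 0.95 [275.9, 112.5, 378.7, 201.4] 329.2 157.4 ((327.9787292480469, 155.39234924316406), (84.67987060546875, 74.21720123291016), 19.798877716064453)
top {'fx': 469.166, 'fy': 469.166, 'cx': 254.612, 'cy': 190.341, 'R': [[0.005, -1.0, 0.013], [-0.995, -0.006, -0.104], [0.104, -0.012, -0.995]], 't': [-0.04
[... 378 characters left out ...]
83.1] 154.2 171.3 ((154.90045166015625, 171.82127380371094), (18.027629852294922, 7.197597980499268), 70.34617614746094)
ribbon_roll 0.69 [267.2, 143.3, 296.1, 206.8] 281.0 175.7 ((281.7415466308594, 175.7864990234375), (22.6358585357666, 66.70832061767578), 12.994616508483887)
holder 0.61 [52.5, 88.8, 187.0, 214.7] 117.4 151.4 ((118.45703887939453, 149.71005249023438), (118.92424011230469, 119.25396728515625), 81.57302856445312)
plunger 0.41 [147.3, 166.1, 158.7, 185.1] 154.3 171.4 ((154.9726104736328, 171.76028442382812), (18.72658348083496, 8.309921264648438), 69.44395446777344)
0.4 [ 0.17597658 -0.65158469  0.25613657] [[-0.965, -0.261, -0.0], [-0.261, 0.965, 0.0], [0.0, 0.0, -1.0]]
pics
```

View pics/top1.png

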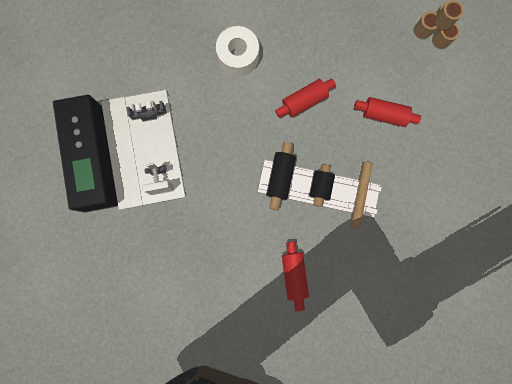

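View pics/scene1.png

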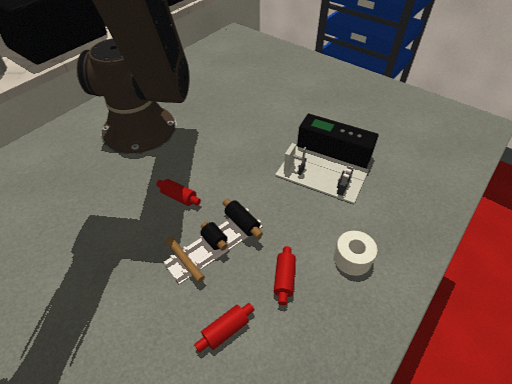

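The top view shows the long black roll at about (281,176), and the short roll and bare core to its right. The holder is at about (150,150): housing on the left, catch and V rest near (148,110) and (157,172), with a pale plate near (157,185). I'll zoom in on the holder to identify its ends.

Run:
```python
import cv2,numpy as np
a=cv2.imread("pics/top1.png")[85:220,45:305]; a=cv2.resize(a,None,fx=3,fy=3,interpolation=cv2.INTER_CUBIC)[:,:]
cv2.imwrite("pics/z1.png",cv2.convertScaleAbs(a,alpha=1.0))
b=cv2.imread("pics/scene1.png")[105:205,265:390]; cv2.imwrite("pics/z2.png",cv2.resize(b,None,fx=6,fy=6,interpolation=cv2.INTER_CUBIC))
```

```text
(no output)
```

View pics/z1.png

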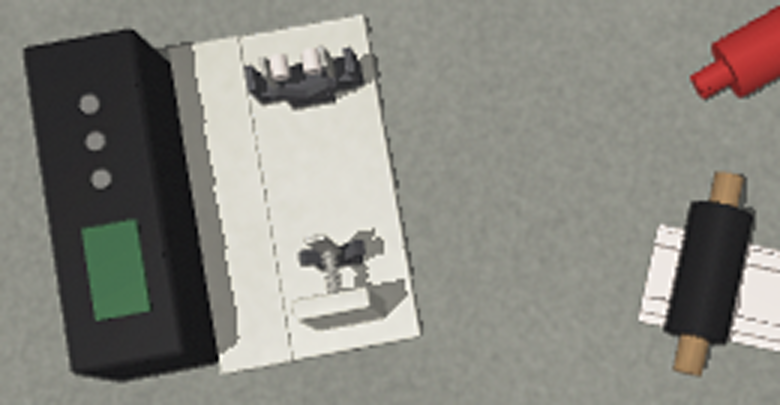

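View pics/z2.png

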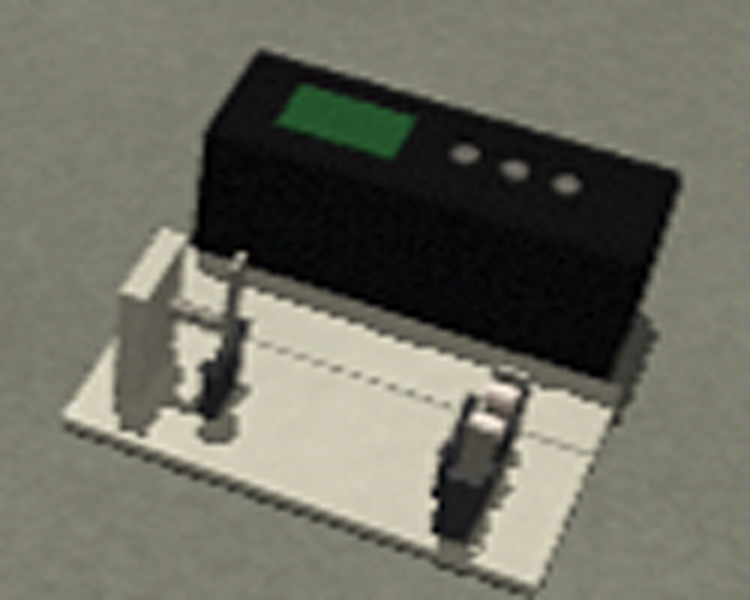

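The close-ups show the rollers at about (277,65) and (315,60) in the first. The spring block is at (332,306) in the first, and the plate's top is at (240,258) in the second. So holder +x is roughly world +x and the spring plate is on the robot's side.

```bash
cat > h.py <<'E'
from workcell import r
import cv2,numpy as np
from scipy.optimize import least_squares
def P(c,X):
    k=r.calibration(c);q=np.asarray(k["R"])@np.asarray(X,float).T+np.asarray(k["t"])[:,None]
    return np.c_[q[0]/q[2]*k["fx"]+k["cx"],q[1]/q[2]*k["fy"]+k["cy"]]
def onplane(c,uv,z):
    k=r.calibration(c);R=np.asarray(k["R"]);C=-R.T@np.asarray(k["t"])
    d=R.T@np.array([(uv[0]-k["cx"])/k["fx"],(uv[1]-k["cy"])/k["fy"],1]);return C+d*(z-C[2])/d[2]
def pose(p,L):
    c,s=np.cos(p[2]),np.sin(p[2]);L=np.atleast_2d(L)
    return np.c_[p[0]+c*L[:,0]-s*L[:,1],p[1]+s*L[:,0]+c*L[:,1],L[:,2]]
E
python3 - <<'E'
from h import *
A=lambda p:np.array(p)/3+[45,85]-.33
B=lambda p:np.array(p)/6+[265,105]-.4
e0,e1=onplane("top",A((367,14)),.008),onplane("top",A((421,335)),.008); print("edge",e0,e1,np.arctan2(*(e0-e1)[1::-1]))
yaw=np.arctan2(*(e0-e1)[1::-1])
h0,h1=onplane("top",A((24,48)),.085),onplane("top",A((72,370)),.085); print("housing yaw",np.arctan2(*(h0-h1)[1::-1]))
obs=[("top",A((277,65)),(.061,.011,.062)),("top",A((315,60)),(.061,-.011,.062)),("scene",B((505,395)),(.061,.011,.062)),("scene",B((487,428)),(.061,-.011,.062)),("scene",B((240,258)),(-.065,0,.098)),("top",A((332,306)),(-.11,0,.08))]
f=lambda p:np.r_[np.concatenate([(P(c,pose(p,L))-uv)[0] for c,uv,L in obs]),(p[2]-yaw)*200]
s=least_squares(f,[.5,.2,yaw],x_scale=[.01,.01,.1],loss="soft_l1");print("holder",s.x,f(s.x).round(1))
# roll
for c in("top","scene"):
    r.camera(c)
    for d in r.trace(c,"ribbon_roll"):
        ys,xs=np.nonzero(d["pixels"]);m=np.c_[xs,ys].astype(np.float32);u=m.mean(0)
        if abs(u-([281,176] if c=="top" else [242,218])).max()>8: continue
        vx,vy,_,_=cv2.fitLine(m,2,0,.01,.01).ravel();w=onplane(c,u+20*np.array([vx,vy]),.042)-onplane(c,u-20*np.array([vx,vy]),.042)
        print(c,d["score"],onplane(c,u,.042),np.arctan(w[1]/w[0]))
print("ends top",onplane("top",A((730,173)),.042),onplane("top",A((687,375)),.042))
E
```

```text
edge [0.70967277 0.14269148 0.008     ] [0.4808523  0.09981131 0.008     ] 0.18524804992849733
housing yaw 0.1914233897119169
holder [0.59946548 0.16864481 0.18571472] [ 0.7 -0.4 -1.1 -0.6 -0.6  0.1 -0.1 -0.1 -0.1  1.  -0.4  0.7  0.1]
top 0.55 [ 0.52049215 -0.09690232  0.042     ] -0.22096665445078595
scene 0.7 [ 0.52580439 -0.0964508   0.042     ] -0.2121525427084343
ends top [ 0.58958599 -0.11236626  0.042     ] [ 0.4519093  -0.08316376  0.042     ]
```

```bash
cat >> h.py <<'E'
def go(xyz,yaw):  # yaw of tool axis x (mod pi), tool down
    s=r.read_state();R=np.asarray(s["ee_rot"]);d=R.T@(np.array(xyz)-s["eef_pos"])*1e3
    a=np.arctan2(R[1,0],R[0,0]);w=-np.degrees((yaw-a+np.pi/2)%np.pi-np.pi/2)
    print("t",s["time_s"],"pos",np.round(s["eef_pos"],4),"z",np.round(R[:,2],3),"F",np.round(s["ft_force"],1),"M",np.round(s["wrist_torque"],2),"q",np.round(s["joint_positions"],2),"op",s["opening"],s["finger_force"]);print("shift",d.round(1),"wz",w.round(1))
E
python3 -c "
from h import *
go((.529,-.0985,.2),-.214)"
```

```text
t 0.6 pos [ 0.176  -0.6516  0.2563] z [ 0. -0. -1.] F [0.5 1.  0.2] M [ 0.04 -0.04 -0.01] q [-1.02  0.36  0.01 -0.   -1.22 -0.29] op 0.08564887562008922 0.0
shift [-485.   442.    56.3] wz 27.4
```

>>> send_rows(commands=[{"dx": -30, "dy": 27, "dz": 3, "wz": 3}, {"dx": -60, "dy": 54, "dz": 6, "wz": 6}, {"dx": -90, "dy": 82, "dz": 10, "wz": 9}, {"dx": -120, "dy": 109, "dz": 14, "wz": 12}, {"dx": -150, "dy": 136, "dz": 18, "wz": 15}], hand=64, newtons=100)

```text
schema error: expected keys dx, dy, dz, wx, wy, wz
```

All six keys are needed in every row.

>>> send_rows(commands=[{"dx": -30, "dy": 27, "dz": 3, "wx": 0, "wy": 0, "wz": 3}, {"dx": -60, "dy": 54, "dz": 6, "wx": 0, "wy": 0, "wz": 6}, {"dx": -90, "dy": 82, "dz": 10, "wx": 0, "wy": 0, "wz": 9}, {"dx": -120, "dy": 109, "dz": 14, "wx": 0, "wy": 0, "wz": 12}, {"dx": -150, "dy": 136, "dz": 18, "wx": 0, "wy": 0, "wz": 15}], hand=64, newtons=100)

```text
time_s: 1.02
eef_pos: [0.2858, -0.4797, 0.2383]
ee_rot: [[-1.0, 0.001, 0.0], [0.001, 1.0, -0.0], [-0.0, -0.0, -1.0]]
ft_force: [1.8, 0.7, 0.6]
opening: 0.0641
finger_force: 0.0
```

```bash
python3 -c "
from h import *
go((.529,-.0985,.2),-.214)"
```

```text
t 1.0167 pos [ 0.2858 -0.4797  0.2383] z [ 0. -0. -1.] F [1.8 0.7 0.6] M [-0.02 -0.2   0.02] q [-0.68  0.18 -0.28  0.   -1.11 -0.89] op 0.06405430847986508 0.0
shift [-242.7  381.4   38.2] wz 12.2
```

>>> send_rows(commands=[{"dx": -22, "dy": 34, "dz": 3, "wx": 0, "wy": 0, "wz": 3}, {"dx": -44, "dy": 68, "dz": 7, "wx": 0, "wy": 0, "wz": 6}, {"dx": -66, "dy": 103, "dz": 10, "wx": 0, "wy": 0, "wz": 9}, {"dx": -88, "dy": 138, "dz": 14, "wx": 0, "wy": 0, "wz": 12}, {"dx": -110, "dy": 172, "dz": 17, "wx": 0, "wy": 0, "wz": 12}])

```text
time_s: 1.43
eef_pos: [0.3956, -0.3071, 0.2215]
ee_rot: [[-0.978, 0.209, 0.001], [0.209, 0.978, -0.0], [-0.001, -0.0, -1.0]]
ft_force: [0.7, -0.6, 0.1]
opening: 0.0639
finger_force: 0.0
```

```bash
python3 -c "
from h import *
go((.529,-.0985,.2),-.214)"
```

```text
t 1.4333 pos [ 0.3956 -0.3071  0.2215] z [ 0.001 -0.    -1.   ] F [ 0.7 -0.6  0.1] M [-0.06 -0.19 -0.08] q [-0.27  0.1  -0.42 -0.   -1.06 -1.51] op 0.06385254957001386 0.0
shift [-86.8 231.9  21.6] wz 0.2
```

>>> send_rows(commands=[{"dx": -14, "dy": 38, "dz": 4, "wx": 0, "wy": 0, "wz": 0}, {"dx": -28, "dy": 76, "dz": 8, "wx": 0, "wy": 0, "wz": 0}, {"dx": -42, "dy": 114, "dz": 12, "wx": 0, "wy": 0, "wz": 0}, {"dx": -56, "dy": 152, "dz": 16, "wx": 0, "wy": 0, "wz": 0}, {"dx": -70, "dy": 190, "dz": 18, "wx": 0, "wy": 0, "wz": 0}])

```text
time_s: 1.85
eef_pos: [0.5032, -0.1355, 0.2033]
ee_rot: [[-0.979, 0.206, 0.0], [0.206, 0.979, 0.0], [-0.0, 0.0, -1.0]]
ft_force: [1.2, 0.1, 1.1]
opening: 0.0642
finger_force: 0.0
```

>>> send_rows(commands=[{"dx": -17, "dy": 36, "dz": 4, "wx": 0, "wy": 0, "wz": 0}, {"dx": -17, "dy": 42, "dz": 4, "wx": 0, "wy": 0, "wz": 0}])

```text
time_s: 2.02
eef_pos: [0.5312, -0.096, 0.1989]
ee_rot: [[-0.979, 0.203, 0.001], [0.203, 0.979, -0.0], [-0.001, 0.0, -1.0]]
ft_force: [0.0, 0.0, 0.2]
opening: 0.0641
finger_force: 0.0
```

```bash
python3 -c "
from h import *
cv2.imwrite('pics/top2.png',r.camera('top')); cv2.imwrite('pics/s2.png',r.camera('scene')[130:330,120:320])
go((.529,-.0985,.046),-.214)
i=cv2.imread('pics/s2.png');cv2.imwrite('pics/s2.png',cv2.resize(i,None,fx=3,fy=3))"
```

```text
t 2.1167 pos [ 0.5287 -0.0981  0.199 ] z [-0. -0. -1.] F [-0.7 -1.4  0.1] M [-0.04  0.02  0.05] q [ 0.18  0.18 -0.37 -0.   -1.02 -1.96] op 0.06369718213933513 0.0
shift [ -0.4  -0.3 153. ] wz 0.5
```

View pics/s2.png

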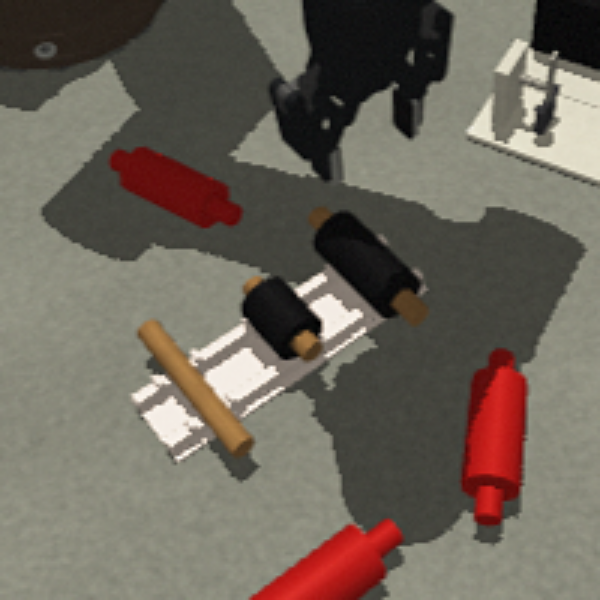

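The roll lies square below the gripper at (365,265) and the fingers straddle its line, so I'll descend.

>>> send_rows(commands=[{"dx": 0, "dy": 0, "dz": 35, "wx": 0, "wy": 0, "wz": 0}, {"dx": 0, "dy": 0, "dz": 70, "wx": 0, "wy": 0, "wz": 0}, {"dx": 0, "dy": 0, "dz": 95, "wx": 0, "wy": 0, "wz": 0}, {"dx": 0, "dy": 0, "dz": 110, "wx": 0, "wy": 0, "wz": 0}, {"dx": 0, "dy": 0, "dz": 122, "wx": 0, "wy": 0, "wz": 0}])

```text
time_s: 2.53
eef_pos: [0.5265, -0.101, 0.0757]
ee_rot: [[-0.978, 0.207, -0.002], [0.207, 0.978, -0.0], [0.002, -0.001, -1.0]]
ft_force: [1.4, 0.4, 1.1]
opening: 0.064
finger_force: 0.0
```

>>> send_rows(commands=[{"dx": 0, "dy": 0, "dz": 10, "wx": 0, "wy": 0, "wz": 0}, {"dx": 0, "dy": 0, "dz": 20, "wx": 0, "wy": 0, "wz": 0}, {"dx": 0, "dy": 0, "dz": 30, "wx": 0, "wy": 0, "wz": 0}, {"dx": 0, "dy": 0, "dz": 32, "wx": 0, "wy": 0, "wz": 0}, {"dx": 0, "dy": 0, "dz": 32, "wx": 0, "wy": 0, "wz": 0}])

```text
time_s: 2.95
eef_pos: [0.5275, -0.1001, 0.0448]
ee_rot: [[-0.979, 0.206, -0.001], [0.206, 0.979, -0.0], [0.001, -0.0, -1.0]]
ft_force: [0.3, -0.6, 0.4]
opening: 0.0638
finger_force: 0.0
```

>>> send_rows(commands=[{"dx": 0, "dy": 0, "dz": 0, "wx": 0, "wy": 0, "wz": 0}, {"dx": 0, "dy": 0, "dz": 0, "wx": 0, "wy": 0, "wz": 0}, {"dx": 0, "dy": 0, "dz": 0, "wx": 0, "wy": 0, "wz": 0}, {"dx": 0, "dy": 0, "dz": 0, "wx": 0, "wy": 0, "wz": 0}, {"dx": 0, "dy": 0, "dz": 0, "wx": 0, "wy": 0, "wz": 0}], hand=30, newtons=100)

```text
time_s: 3.37
eef_pos: [0.5294, -0.0993, 0.0467]
ee_rot: [[-0.979, 0.205, 0.003], [0.205, 0.979, 0.001], [-0.003, 0.001, -1.0]]
ft_force: [0.2, 4.8, 6.6]
opening: 0.0416
finger_force: 100.4
```

>>> send_rows(commands=[{"dx": 0, "dy": 0, "dz": -15, "wx": 0, "wy": 0, "wz": 0}, {"dx": 0, "dy": 0, "dz": -40, "wx": 0, "wy": 0, "wz": 0}, {"dx": 0, "dy": 0, "dz": -70, "wx": 0, "wy": 0, "wz": 0}, {"dx": 0, "dy": 0, "dz": -95, "wx": 0, "wy": 0, "wz": 0}, {"dx": 0, "dy": 0, "dz": -95, "wx": 0, "wy": 0, "wz": 0}])

```text
time_s: 3.78
eef_pos: [0.5305, -0.0999, 0.1456]
ee_rot: [[-0.979, 0.205, 0.008], [0.205, 0.979, 0.0], [-0.008, 0.002, -1.0]]
ft_force: [1.8, -0.8, -0.9]
opening: 0.042
finger_force: 101.3
```

```bash
python3 -c "
from h import *
for c in('top','scene'):
    i=r.camera(c); u=P(c,[[.53,-.1,.135]])[0]; print(u)
    for d in r.trace(c,'ribbon_roll'): print(c,d['rect'],round(d['score'],2))
    x,y=(u-50).astype(int); cv2.imwrite('pics/g_%s.png'%c,cv2.resize(i[y:y+100,x:x+100],None,fx=4,fy=4))
cv2.imwrite('pics/g.png',np.hstack([cv2.imread('pics/g_top.png'),cv2.imread('pics/g_scene.png')]))
go((.5995+.008*.983,.1686+.008*.185,.2),.186)"
```

```text
[285.58061018 163.89746952]
top [370.0, 97.2, 421.7, 128.6] 0.75
top [268.5, 169.6, 298.3, 203.0] 0.68
top [285.8, 242.9, 308.4, 309.4] 0.66
[242.1481713  195.68607833]
scene [237.1, 183.4, 261.6, 216.0] 0.94
scene [197.5, 304.0, 256.8, 349.5] 0.91
scene [160.1, 181.4, 200.6, 204.4] 0.8
scene [272.6, 244.3, 294.8, 303.8] 0.64
t 3.9833 pos [ 0.527  -0.0999  0.1395] z [-0.001  0.    -1.   ] F [-0.5  0.8 -2.4] M [-0.07  0.02  0.06] q [ 0.18  0.24 -0.45 -0.   -0.88 -1.96] op 0.0416797826987527 101.32309913635254
shift [-22.9 280.8 -60.6] wz -22.6
```

View pics/g.png

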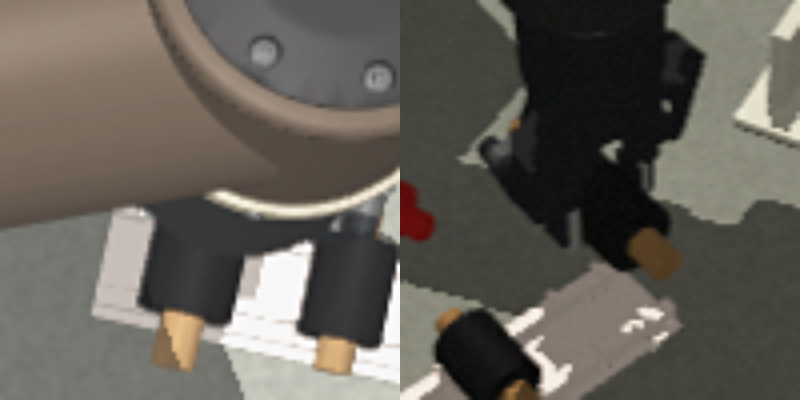

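The roll is held level: the near stub end is at about (175,370) on the left, and the far stub end is at (663,258) on the right. Next I'll compute where its middle sits along the grip.

```bash
python3 -c "
from h import *
s=r.read_state();p=s['eef_pos'];R=np.asarray(s['ee_rot'])
u=P('top',[[.53,-.1,.135]])[0]-50;v=P('scene',[[.53,-.1,.135]])[0]-50
a=onplane('top',u.astype(int)+np.array([43.7,91.8]),p[2]-.006);b=onplane('scene',v.astype(int)+np.array([66,64.]),p[2]-.006)
for q in(a,b,(a+b)/2): print(q,R.T@(q-p)*1e3)
print(np.linalg.norm(a-b),np.arctan2(*(b-a)[1::-1]))
go((.5995+.008*.983,.1686+.008*.185,.2),.186)"
```

```text
[ 0.45504793 -0.08744689  0.133483  ] [72.94708438 -2.61007921  6.10620964]
[ 0.58113422 -0.10727803  0.133483  ] [-54.51756836   4.00458031   5.92039726]
[ 0.51809107 -0.09736246  0.133483  ] [9.21475801 0.69725055 6.01330345]
0.12763630339296356 -0.15600423218221277
t 3.9833 pos [ 0.527  -0.0999  0.1395] z [-0.001  0.    -1.   ] F [-0.5  0.8 -2.4] M [-0.07  0.02  0.06] q [ 0.18  0.24 -0.45 -0.   -0.88 -1.96] op 0.0416797826987527 101.32309913635254
shift [-22.9 280.8 -60.6] wz -22.6
```

>>> send_rows(commands=[{"dx": -4, "dy": 30, "dz": -10, "wx": 0, "wy": 0, "wz": -3}, {"dx": -9, "dy": 68, "dz": -10, "wx": 0, "wy": 0, "wz": -7}, {"dx": -14, "dy": 106, "dz": -10, "wx": 0, "wy": 0, "wz": -11}, {"dx": -19, "dy": 144, "dz": -10, "wx": 0, "wy": 0, "wz": -15}, {"dx": -24, "dy": 182, "dz": -10, "wx": 0, "wy": 0, "wz": -19}])

```text
time_s: 4.4
eef_pos: [0.5883, 0.0746, 0.1487]
ee_rot: [[-0.992, -0.127, -0.003], [-0.127, 0.992, -0.001], [0.003, -0.001, -1.0]]
ft_force: [0.9, -1.0, -2.6]
opening: 0.0417
finger_force: 101.8
```

```bash
python3 -c "
from h import *
go((.6221,.1729,.14),.186)"
```

```text
t 4.4 pos [0.5883 0.0746 0.1487] z [-0.003 -0.001 -1.   ] F [ 0.9 -1.  -2.6] M [-0.09 -0.19  0.01] q [ 0.46  0.32 -0.31 -0.   -0.94 -1.9 ] op 0.04168229631517204 101.80718064308167
shift [-46.   93.3   8.5] wz -3.4
```

>>> send_rows(commands=[{"dx": -18, "dy": 36, "dz": 0, "wx": 0, "wy": 0, "wz": -2}, {"dx": -32, "dy": 66, "dz": 0, "wx": 0, "wy": 0, "wz": -3.4}, {"dx": -46, "dy": 93, "dz": 4, "wx": 0, "wy": 0, "wz": -3.4}, {"dx": -46, "dy": 93, "dz": 8, "wx": 0, "wy": 0, "wz": -3.4}, {"dx": -46, "dy": 93, "dz": 8, "wx": 0, "wy": 0, "wz": -3.4}])

```text
time_s: 4.82
eef_pos: [0.6219, 0.1723, 0.139]
ee_rot: [[-0.983, -0.184, -0.004], [-0.184, 0.983, -0.002], [0.005, -0.001, -1.0]]
ft_force: [0.0, -0.2, -3.1]
opening: 0.0415
finger_force: 101.9
```

```bash
python3 -c "
from h import *
for c in('top','scene'):
    i=r.camera(c); u=P(c,[[.6,.17,.1]])[0]
    x,y=np.maximum((u-60).astype(int),0);print(x,y); cv2.imwrite('pics/k_%s.png'%c,cv2.resize(i[y:y+120,x:x+120],(400,400)))
cv2.imwrite('pics/k.png',np.hstack([cv2.imread('pics/k_top.png'),cv2.imread('pics/k_scene.png')]))
go((.6221,.1729,.096),.186)"
```

```text
82 69
267 95
t 4.9167 pos [0.6219 0.1706 0.1404] z [-0.003 -0.002 -1.   ] F [ 0.4 -0.3 -1.6] M [-0.03  0.05  0.  ] q [ 0.57  0.4  -0.2  -0.   -0.97 -1.96] op 0.041413478352084705 101.90293908119202
shift [-0.8  2.3 44.4] wz -0.1
```

View pics/k.png

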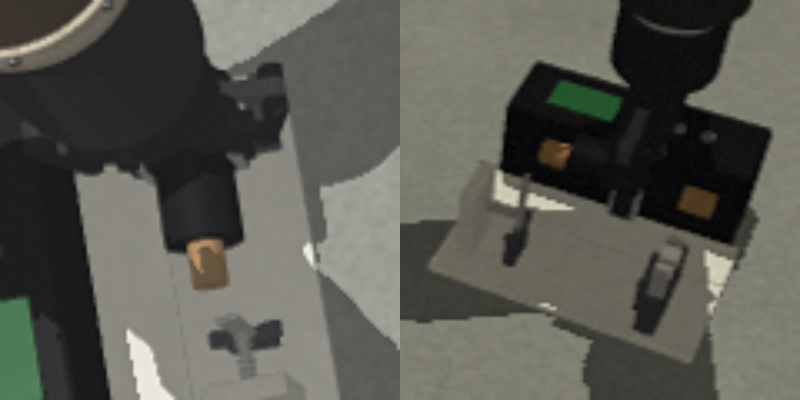

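The roll is lined up over the holder, with the near stub end at (208,288) in the left image and stub ends at (543,152) and (718,205) in the right. I'll compare these with the holder frame.

```bash
cat >> h.py <<'E'
H=[.5995,.1686,.186]
def inH(q): c,s=np.cos(H[2]),np.sin(H[2]);d=np.asarray(q)[:2]-H[:2];return np.round([1e3*(c*d[0]+s*d[1]),1e3*(-s*d[0]+c*d[1])],1)
E
python3 -c "
from h import *
z=r.read_state()['eef_pos'][2]-.006
print(inH(onplane('top',(82+208*.3,69+286*.3),z)),inH(onplane('scene',(267+143*.3,95+152*.3),z)),inH(onplane('scene',(267+317*.3,95+204*.3),z)),inH(r.read_state()['eef_pos']))"
```

```text
[-55.3  -0.2] [-52.1  -4.1] [85.7  0.3] [22.4 -2.2]
```

>>> send_rows(commands=[{"dx": 0, "dy": 1, "dz": 15, "wx": 0, "wy": 0, "wz": 0}, {"dx": 0, "dy": 2, "dz": 30, "wx": 0, "wy": 0, "wz": 0}, {"dx": 0, "dy": 2, "dz": 44, "wx": 0, "wy": 0, "wz": 0}, {"dx": 0, "dy": 2, "dz": 48, "wx": 0, "wy": 0, "wz": 0}, {"dx": 0, "dy": 2, "dz": 48, "wx": 0, "wy": 0, "wz": 0}])

```text
time_s: 5.33
eef_pos: [0.6217, 0.1717, 0.0931]
ee_rot: [[-0.983, -0.181, -0.002], [-0.181, 0.983, -0.001], [0.003, -0.001, -1.0]]
ft_force: [-1.0, 0.0, -2.3]
opening: 0.0414
finger_force: 101.9
```

>>> send_rows(commands=[{"dx": 3, "dy": 0, "dz": 0, "wx": 0, "wy": 0, "wz": 0}, {"dx": 6, "dy": 0, "dz": 0, "wx": 0, "wy": 0, "wz": 0}, {"dx": 9, "dy": 0, "dz": 0, "wx": 0, "wy": 0, "wz": 0}, {"dx": 12, "dy": 0, "dz": 0, "wx": 0, "wy": 0, "wz": 0}, {"dx": 12, "dy": 0, "dz": 0, "wx": 0, "wy": 0, "wz": 0}])

```text
time_s: 5.75
eef_pos: [0.6112, 0.1712, 0.0954]
ee_rot: [[-0.983, -0.183, 0.002], [-0.183, 0.983, 0.001], [-0.002, 0.0, -1.0]]
ft_force: [3.5, -0.7, -1.9]
opening: 0.0414
finger_force: 101.9
```

```bash
python3 -c "
from h import *
go((.5995,.1686,.091),.186);print(inH(r.read_state()['eef_pos']))"
```

```text
t 5.75 pos [0.6112 0.1712 0.0954] z [ 0.002  0.001 -1.   ] F [ 3.5 -0.7 -1.9] M [-0.23 -1.25  0.11] q [ 0.58  0.43 -0.28  0.   -0.86 -1.97] op 0.04141330512148176 101.87583088874817
shift [12.  -0.4  4.4] wz -0.1
[12.   0.4]
```

>>> send_rows(commands=[{"dx": 4, "dy": 0, "dz": 0, "wx": 0, "wy": 0, "wz": 0}, {"dx": 8, "dy": 0, "dz": 0, "wx": 0, "wy": 0, "wz": 0}, {"dx": 12, "dy": 0, "dz": 0, "wx": 0, "wy": 0, "wz": 0}, {"dx": 13, "dy": 0, "dz": 0, "wx": 0, "wy": 0, "wz": 0}, {"dx": 13, "dy": 0, "dz": 0, "wx": 0, "wy": 0, "wz": 0}])

```text
time_s: 6.17
eef_pos: [0.5987, 0.1689, 0.0951]
ee_rot: [[-0.983, -0.183, 0.002], [-0.183, 0.983, 0.001], [-0.002, 0.0, -1.0]]
ft_force: [5.9, -1.5, 0.1]
opening: 0.0413
finger_force: 101.8
```

>>> send_rows(commands=[{"dx": 0, "dy": 0, "dz": 0, "wx": 0, "wy": 0, "wz": 0}, {"dx": 0, "dy": 0, "dz": 0, "wx": 0, "wy": 0, "wz": 0}, {"dx": 0, "dy": 0, "dz": 0, "wx": 0, "wy": 0, "wz": 0}])

```text
time_s: 6.42
eef_pos: [0.5991, 0.1689, 0.095]
ee_rot: [[-0.983, -0.183, 0.002], [-0.183, 0.983, 0.001], [-0.002, 0.0, -1.0]]
ft_force: [6.1, -1.7, -0.3]
opening: 0.0417
finger_force: 101.8
```

```bash
python3 -c "
from h import *
for c in('top','scene'):
    i=r.camera(c); u=P(c,[[.6,.17,.08]])[0]
    x,y=np.maximum((u-50).astype(int),0);print(x,y); cv2.imwrite('pics/k_%s.png'%c,cv2.resize(i[y:y+100,x:x+100],(400,400)))
cv2.imwrite('pics/k2.png',np.hstack([cv2.imread('pics/k_top.png'),cv2.imread('pics/k_scene.png')]))
go((.5995,.1686,.052),.186);print(inH(r.read_state()['eef_pos']))"
```

```text
95 82
276 110
t 6.5167 pos [0.5991 0.1689 0.095 ] z [ 0.002  0.001 -1.   ] F [ 5.4 -1.6 -1.3] M [-0.47 -2.06  0.3 ] q [ 0.59  0.42 -0.31  0.   -0.85 -1.98] op 0.04156785805231561 101.8202555179596
shift [-0.3 -0.4 43. ] wz -0.1
[-0.4  0.4]
```

View pics/k2.png

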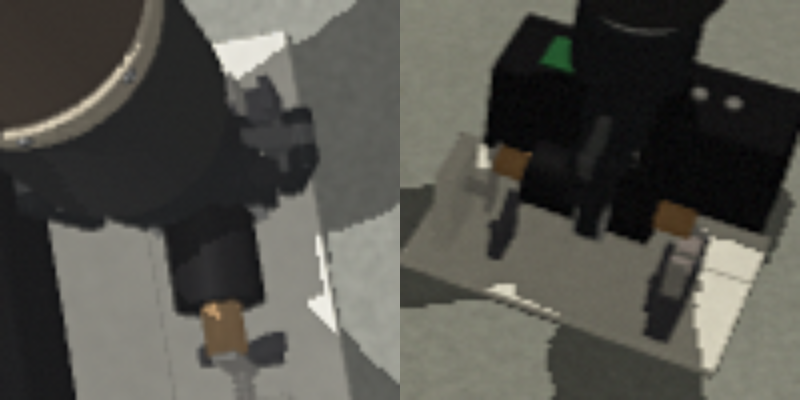

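The near stub is against the plate at (225,350), level, with the far stub above the rollers at (680,225). The plate is pushed in about 13 mm, so I'll press down.

>>> send_rows(commands=[{"dx": 0, "dy": 0, "dz": 6, "wx": 0, "wy": 0, "wz": 0}, {"dx": 0, "dy": 0, "dz": 12, "wx": 0, "wy": 0, "wz": 0}, {"dx": 0, "dy": 0, "dz": 18, "wx": 0, "wy": 0, "wz": 0}, {"dx": 0, "dy": 0, "dz": 22, "wx": 0, "wy": 0, "wz": 0}, {"dx": 0, "dy": 0, "dz": 26, "wx": 0, "wy": 0, "wz": 0}])

```text
time_s: 6.93
eef_pos: [0.5994, 0.1698, 0.0694]
ee_rot: [[-0.983, -0.183, 0.003], [-0.183, 0.983, 0.002], [-0.003, 0.001, -1.0]]
ft_force: [3.5, 3.0, 3.4]
opening: 0.0419
finger_force: 102.4
```

>>> send_rows(commands=[{"dx": 0, "dy": 0, "dz": 3, "wx": 0, "wy": 0, "wz": 0}, {"dx": 0, "dy": 0, "dz": 6, "wx": 0, "wy": 0, "wz": 0}, {"dx": 0, "dy": 0, "dz": 9, "wx": 0, "wy": 0, "wz": 0}, {"dx": 0, "dy": 0, "dz": 11, "wx": 0, "wy": 0, "wz": 0}, {"dx": 0, "dy": 0, "dz": 13, "wx": 0, "wy": 0, "wz": 0}])

```text
time_s: 7.35
eef_pos: [0.5992, 0.1698, 0.0555]
ee_rot: [[-0.983, -0.183, 0.002], [-0.183, 0.983, 0.002], [-0.003, 0.001, -1.0]]
ft_force: [5.8, 4.2, -1.5]
opening: 0.0416
finger_force: 101.8
```

```bash
python3 -c "
from h import *
for c in('top','scene'):
    i=r.camera(c); u=P(c,[[.6,.17,.08]])[0]
    x,y=np.maximum((u-50).astype(int),0);cv2.imwrite('pics/k_%s.png'%c,cv2.resize(i[y:y+100,x:x+100],(400,400)))
cv2.imwrite('pics/k3.png',np.hstack([cv2.imread('pics/k_top.png'),cv2.imread('pics/k_scene.png')]))
go((.5995,.1686,.052),.186);print(inH(r.read_state()['eef_pos']))"
```

```text
t 7.45 pos [0.599  0.1698 0.0552] z [ 0.002  0.001 -1.   ] F [ 6.7  4.3 -4.7] M [ 1.56 -2.16  0.28] q [ 0.59  0.46 -0.34 -0.   -0.77 -1.98] op 0.041293741708406044 101.73705697059631
shift [-0.3 -1.3  3.2] wz -0.1
[-0.3  1.3]
```

View pics/k3.png

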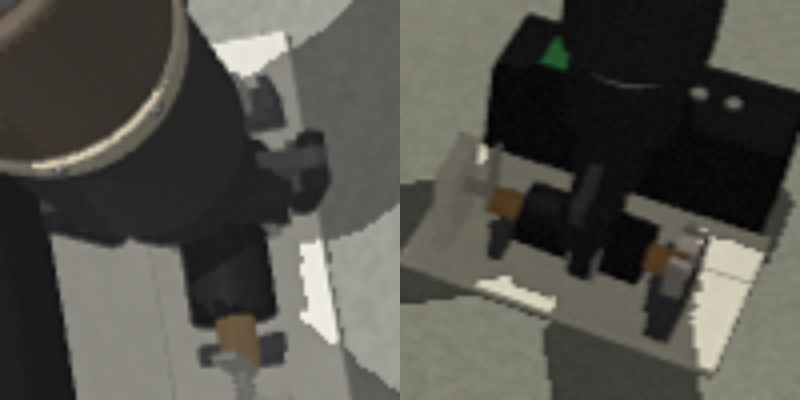

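The far stub is now down between the rollers at (665,260), and the roll is nearly home; the small downward pull means the rollers are closing over it. I'll press the last few mm.

>>> send_rows(commands=[{"dx": 0, "dy": 1, "dz": 1, "wx": 0, "wy": 0, "wz": 0}, {"dx": 0, "dy": 1, "dz": 2, "wx": 0, "wy": 0, "wz": 0}, {"dx": 0, "dy": 1, "dz": 3, "wx": 0, "wy": 0, "wz": 0}, {"dx": 0, "dy": 1, "dz": 4, "wx": 0, "wy": 0, "wz": 0}, {"dx": 0, "dy": 1, "dz": 4, "wx": 0, "wy": 0, "wz": 0}])

```text
time_s: 7.87
eef_pos: [0.599, 0.1709, 0.053]
ee_rot: [[-0.983, -0.184, 0.003], [-0.184, 0.983, 0.001], [-0.003, 0.001, -1.0]]
ft_force: [1.3, 5.3, 9.6]
opening: 0.0416
finger_force: 103.4
```

Firm contact with the V rests, so I'll let go.

>>> send_rows(commands=[{"dx": 0, "dy": 0, "dz": 0, "wx": 0, "wy": 0, "wz": 0}, {"dx": 0, "dy": 0, "dz": 0, "wx": 0, "wy": 0, "wz": 0}, {"dx": 0, "dy": 0, "dz": 0, "wx": 0, "wy": 0, "wz": 0}, {"dx": 0, "dy": 0, "dz": 0, "wx": 0, "wy": 0, "wz": 0}, {"dx": 0, "dy": 0, "dz": 0, "wx": 0, "wy": 0, "wz": 0}], hand=66)

```text
time_s: 8.28
eef_pos: [0.5973, 0.1692, 0.0508]
ee_rot: [[-0.983, -0.182, -0.001], [-0.182, 0.983, -0.001], [0.001, -0.0, -1.0]]
ft_force: [0.2, -0.7, 0.6]
opening: 0.0663
finger_force: 0.0
```

>>> send_rows(commands=[{"dx": 0, "dy": 0, "dz": -15, "wx": 0, "wy": 0, "wz": 0}, {"dx": 0, "dy": 0, "dz": -40, "wx": 0, "wy": 0, "wz": 0}, {"dx": 0, "dy": 0, "dz": -75, "wx": 0, "wy": 0, "wz": 0}, {"dx": 0, "dy": 0, "dz": -110, "wx": 0, "wy": 0, "wz": 0}, {"dx": 0, "dy": 0, "dz": -140, "wx": 0, "wy": 0, "wz": 0}])

```text
time_s: 8.7
eef_pos: [0.5978, 0.1694, 0.1933]
ee_rot: [[-0.983, -0.182, 0.0], [-0.182, 0.983, -0.0], [-0.0, -0.0, -1.0]]
ft_force: [1.0, 0.5, -1.4]
opening: 0.0658
finger_force: 0.0
```

>>> send_rows(commands=[{"dx": 0, "dy": -35, "dz": 0, "wx": 0, "wy": 0, "wz": 0}, {"dx": 0, "dy": -70, "dz": 0, "wx": 0, "wy": 0, "wz": 0}, {"dx": 0, "dy": -110, "dz": 0, "wx": 0, "wy": 0, "wz": 0}, {"dx": 0, "dy": -150, "dz": 0, "wx": 0, "wy": 0, "wz": 0}, {"dx": 0, "dy": -180, "dz": 0, "wx": 0, "wy": 0, "wz": 0}])

```text
time_s: 9.12
eef_pos: [0.6304, -0.01, 0.1912]
ee_rot: [[-0.983, -0.182, -0.001], [-0.182, 0.983, -0.0], [0.001, -0.0, -1.0]]
ft_force: [0.8, 0.2, -0.3]
opening: 0.0661
finger_force: 0.0
```

```bash
python3 -c "
from h import *
for c in('top','scene'):
    i=r.camera(c); u=P(c,[[.6,.17,.05]])[0]
    x,y=np.maximum((u-50).astype(int),0);print(x,y);cv2.imwrite('pics/k_%s.png'%c,cv2.resize(i[y:y+100,x:x+100],(400,400)))
cv2.imwrite('pics/k4.png',np.hstack([cv2.imread('pics/k_top.png'),cv2.imread('pics/k_scene.png')]))
go((.5995,.1686,.052),.186)"
```

```text
98 85
275 118
t 9.2167 pos [ 0.6306 -0.0115  0.1908] z [-0.001 -0.001 -1.   ] F [-0.1  0.7 -0.5] M [0.06 0.02 0.01] q [ 0.29  0.33 -0.18  0.   -1.06 -1.68] op 0.06558500708823303 0.0
shift [ -1.7 182.8 138.7] wz -0.4
```

View pics/k4.png

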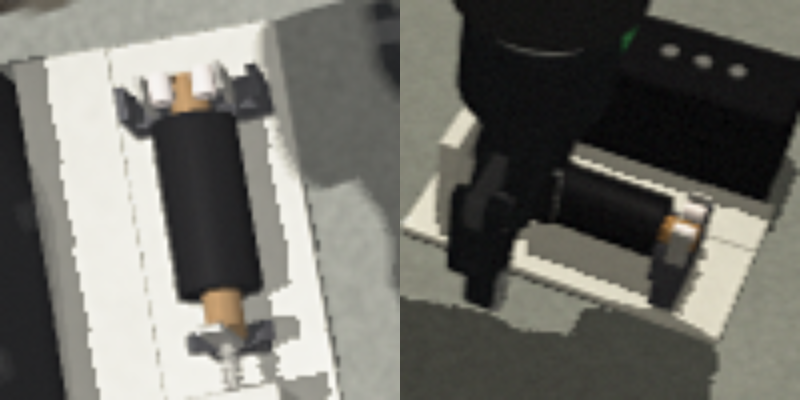

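The roll sits level, with its far stub narrowed under the two rollers at (182,90) and its near stub in the V against the plate at (220,330). The gripper is clear.

```bash
python3 -c "
from workcell import r
print(r.hand_in())"
```

```text
the job is handed in; nothing more can be done
None
```

The ribbon roll is loaded in the holder, level, with one stub under the rollers and the other against the spring plate, and the gripper clear. I judged this from the last camera pictures and the force readings. The job is handed in after about 9 s of robot time; no score came back.

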